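# Mount the guide-roller carriage on the roll stand by its keyholes

## Task

Hang the blue guide-roller carriage on the roll stand: lift it by its lug, pass both keyholes over the two screw heads, press it flat so that it pushes the red lock pin in, then slide it straight down until the screws sit at the top of the narrow slots and the pin springs out over its top edge. The screws were clamped by hand and their place is known only roughly, so feel for them, and never push the carriage against the stand with more than about 10 N. Let go of it hanging there, and leave the other things on the bench where they are.

Things in the scene. Friction and masses are not known exactly. Their poses are not given: they have to be found in the camera images.
- carriage: Blue L-shaped carriage of 5 mm steel plate, loose, 0.5 to 0.8 kg, standing on its foot. Origin: middle of the lower edge of the upright plate's back face; x out of the back (to the stand when hung), y along the plate, z up. Plate: x -5 to 0, 130 mm wide, 112 tall. Foot: x -88 to -5, y -48 to 48, z 0 to 5; guide roller on it: x -72 to -32, up to z = 55. Centre of mass about x = -38, z = 30.
- lug (a point): Grip point of the carriage's lifting lug, an upright fin 10 mm thick (along the carriage's y), running from the plate to x = -62 mm, from about z = 68 to 106 mm. This point is inside it at x = -40, y = 0, z = 88 mm of the carriage. Take it from above, fingers closing along the carriage's y.
- keyhole_left (a point): Centre of the round part of the carriage's left keyhole (y = +42, z = 58 mm of the carriage), on the plate's back face. The round hole is 26 mm across; straight above it runs a slot 11 mm wide that ends 24 mm above this point. Fully home, the screw's axis lies 20 mm above this point.
- keyhole_right (a point): The same for the right keyhole (y = -42, z = 58 mm of the carriage).
- stand: Roll stand, fixed to the bench. Origin: on the bench below the middle of the carrier plate's front face; x away from the robot, through the plate (the carriage comes from -x and hangs with its axes parallel to these), y along the plate, z up. Base 8 mm thick, x -8 to 100, y -115 to 115 mm. Posts at y = -82 and 82, behind the plate, 238 mm high. Bolt heads at the plate's corners stand 8 mm out.
- screw_line (a point): Middle of the screws' range: on the carrier plate's front face, z = 155 mm of the stand. Two screws at y = -42 and 42 point to -x: neck 8 mm across, 7 long, then a head 16 mm across, x = -7 to -14 mm. The plate (200 mm wide, from 82 mm below the screws to 50 above) is clamped by hand: screws and pin stand together up to 18 mm higher or lower and 5 mm to either side; no reading tells it.
- lock_pin (a joint): Red sprung lock pin (10 mm across, round nose) in the carrier plate: travel pushed in, m. 0 = out, standing 13 mm out of the plate's face; 0.013 = flush. Its axis is midway between the screws, 41 mm above them: its underside is 2 mm above the top edge of a carriage fully home. The spring takes 2.5 N to start, 5.8 N fully in.
- tin_can: Grey tin can, 69 mm across, 95 mm tall, loose; origin centre of its underside.
- oil_can: Red oil can with a thin spout, 69x102x156 mm, loose; origin centre of its underside.
- wrench: Open-end wrench lying flat, 201 mm long (its y), 39 mm wide, 9 mm high, loose; origin centre of its underside.
- u_bracket_1: Rusty U bracket, 30x78x42 mm, loose; origin centre of its underside.
- tag_stack: Bundle of pale tags under a red band, 38x65x19 mm, loose; origin centre of its underside.
- sprocket: Dark sprocket lying flat, 75 mm across, 22 mm high, loose; origin centre of its underside.

How it is judged:
By the outcome, as a careful person would: the job done as asked, in the order asked, and still so for the second after the job is handed in, with the robot touching nothing.
It also fails if it takes over 72 s, if anything falls off the work surface, if the arm or the gripper's body presses on something with over 40 N, if the wrist force passes 120 N, or if a joint passes its speed limit or range.

## Robot

A 6-joint arm with a two-finger parallel gripper is mounted at the origin on a cart in front of the work surface, level with it; the furniture and walls round the work are solid. World frame = base frame: x ahead of the robot, y to its left, z up, the work surface at z = 0. Lengths are in mm, angles in degrees, forces in N, time in s.
With the tool pointing down it reaches from about 300 to 850 mm from the base axis. Payload 4.2 kg.
Tool frame: the origin (TCP) lies on the centre line of the jaws, within the pads' length; the fingertips stand 11 mm ahead of it and the grasp point (between the pads) lies 8 mm behind it; z points along the fingers, y is the line along which they close (so a half turn about z gives the same grasp; the last joint's range is limited). The gripper opens to 91 mm and grips with 3 to 60 N. Pads are 32 mm wide; open, the fingers measure 118 mm over their backs; the gripper's body (76 mm by 178 mm) begins 60 mm behind the grasp point.
Start: joints at [-70.76, 18.312, 89.639, -0, 72.044, -1.146], TCP at [200.299, -539.001, 224.976] pointing down, gripper open.
Joint ranges: [-177.97, 177.97], [-48.28, 115.42], [12.27, 149.76], [-77.06, 257.06], [2.81, 150.46], [-146.56, 146.56]. Speed limits (degrees/s): [147.25, 147.25, 180, 180, 180, 180].

## Interface

Orientations are given as [roll, pitch, yaw] about the fixed x, y, z axes, in that order (R = Rz(yaw) Ry(pitch) Rx(roll)).
In Python, from workcell import env, grab_frame, camera_model, models gives the robot as it stands.
- The arm moves only by the shell command python3 -m crank 'ROWS' [FORCE]. ROWS is text: rows parted by semicolons, each of 7 numbers parted by spaces: the closure, from -1 (fully open) to 1 (shut), so that 0 is half open, then the shift along the tool's x, y, z in mm, then the turn, a rotation vector about the tool's x, y, z in degrees. A call has 1 to 10 rows; each row shifts and turns the commanded pose from where the row before left it, along the tool's axes as they then stand; what a row does not reach is not made up. A row lasts 1/8 s, in which the tool goes at most 62.5 mm and 10.7 degrees, less where a joint would pass 70% of its speed; a pose out of reach is approached as far as the arm can. A call is refused whole if a number of a shift passes 62.5 or a number of a turn 10.7, either way. A call with a gripper value outside its range is refused whole. The fingers move at their own pace and stop on an object; FORCE is the grip in N (left out, the last holds). Time passes only in rows, so rows that do not move let the fingers close. It gives the time, the measured TCP pose, the force, the opening and the grip force at its end, in the units of the state.
- env.state(): the state, without advancing time (a new reading comes with each control period).
- grab_frame(name): name is "scene" or "top"; returns the picture (384x512x3 uint8, blue, green, red); there is no depth.
- camera_model(name): a dict with "K" (3x3 intrinsics, pixels), "R" (3x3) and "t" (3): a world point X has camera coordinates R X + t. Camera axes: x right, y down, z forward; pixel columns grow to the right and rows downward; lengths in mm; the calibration is good to about 2 mm. A picture is of the moment at which its call begins. camera_model takes no time and is no camera call.
- env.job_done(): hands the job in; it is judged then, once.
Trained networks look in the newest picture that a camera, given by its name, has taken for a name from the list of things; names that differ only in an ending like _2 or _b are one class to them, and where a whole thing is asked for, a point or a joint stands for the part that bears it (a point fixed in the world has none). Each returns a list of dicts, best first, with "p" (0 to 1); they miss things now and then, are a little off and sometimes report something else, mostly with a low value. They report only what shows in the picture. A call takes as long as a camera call.
- models.search_frame(name, camera): "point" ([x, y, z] in mm, in world coordinates, good to about 4 mm: the middle of the surface that is visible of it).
The state is a dict: "time_s": time; "qpos": joint angles; "qvel": joint speeds; "effort": joint torques, N m; "ee_pos": TCP position; "ee_rot": TCP orientation; "force": force on the tool from outside, world axes, zero at the start; "torque": the same for the moment, N m; "gripper_width": finger opening in mm; "gripper_force": force on a finger pad.
Only numpy, scipy, OpenCV 4.12 (cv2) and the standard library are available. Lean on these libraries where they do the work, as an engineer would, in place of code of your own. Each camera call takes 0.05 s, during which the arm holds its last target. There are 200 camera calls.

## Working session

There is one attempt and no reset: what is moved stays moved. The work goes in short steps, Python scripts to look and compute and a shell command to move; the robot and the scene stay as the last step left them, time stands still between calls to the robot, and variables do not carry over. Pictures are saved under pics/ and viewed, at most 10 in all, crops included, and the job is handed in when it is done.

```bash
mkdir -p pics
cat > h.py <<'E'
import numpy as np, cv2
from scipy.spatial.transform import Rotation as Ro
from workcell import env, grab_frame, camera_model, models
def proj(n,X):
    c=camera_model(n);p=np.array(c["R"])@np.array(X,float)+np.array(c["t"]);q=np.array(c["K"])@p;return q[:2]/q[2]
def ray(n,u,v):
    c=camera_model(n);R=np.array(c["R"]);d=R.T@np.linalg.inv(c["K"])@[u,v,1];return -R.T@np.array(c["t"]),d
def atz(n,u,v,z):
    o,d=ray(n,u,v);return o+d*(z-o[2])/d[2]
E
python3 - <<'E'
from h import *
ims=[]
for n in("scene","top"):
    im=grab_frame(n);cv2.imwrite(f"pics/{n}0.png",im)
    for k in("carriage","lug","keyhole_left","stand","screw_line","lock_pin","tin_can","oil_can","wrench","u_bracket_1","tag_stack","sprocket"):
        try:
            for r in models.search_frame(k,n)[:2]: print(n,k,np.round(r["point"]),round(r["p"],2),np.round(proj(n,r["point"])))
        except Exception as e: print(k,e)
s=env.state();print(s)
E
```

```text
scene carriage [440. 181.  43.] 0.95 [219. 261.]
scene lug [441. 183.  48.] 0.63 [218. 261.]
scene keyhole_left [438. 184.  41.] 0.78 [219. 263.]
scene stand [597. -31. 114.] 0.82 [236. 195.]
scene screw_line [598. -32. 111.] 0.77 [236. 195.]
scene tin_can [574. 333.  56.] 0.55 [153. 261.]
scene oil_can [464. 428.  55.] 0.79 [144. 300.]
scene wrench [ 422. -106.    8.] 0.52 [284. 230.]
scene u_bracket_1 [ 548. -401.   21.] 0.7 [309. 182.]
top carriage [439. 164.  26.] 0.92 [199. 215.]
top lug [442. 164.  27.] 0.93 [199. 214.]
top keyhole_left [440. 167.  30.] 0.82 [198. 214.]
top stand [609. -52.   6.] 0.95 [256. 173.]
top screw_line [603. -57.  10.] 0.83 [257. 174.]
top tin_can [596. 335.  36.] 0.6 [156. 174.]
top oil_can [485. 412.  63.] 0.71 [132. 201.]
top wrench [ 417. -109.    8.] 0.8 [270. 222.]
top u_bracket_1 [ 544. -386.    6.] 0.55 [341. 190.]
top tag_stack [444. 165.  31.] 0.59 [198. 214.]
top tag_stack [ 629. -323.   19.] 0.52 [325. 168.]
top sprocket [ 582. -491.    5.] 0.54 [367. 181.]
top sprocket [595. 333.  35.] 0.28 [156. 174.]
{'time_s': 1.3, 'qpos': array([-7.07606093e+01,  1.83110564e+01,  8.96370969e+01, -2.73801884e-04,
        7.20439941e+01, -1.14564595e+00]), 'qvel': array([ 0.07787391,  0.05436993, -0.0942038 ,  0.04338682,  0.04307692,
        0.0394303 ]), 'effort': array([ 3.56564655e-03, -4.12345862e+01, -2.32225496e+01,  7.29402085e-02,
        3.77105002e-02,  1.39331380e-05]), 'ee_pos': array([ 200.29996377, -539.01719918,  224.99731052]), 'ee_rot': array([1.79992154e+02, 4.17430098e-04, 2.03851210e+01]), 'force': array([-0.24377355, -0.5055654 ,  0.14774169]), 'torque': array([-0.02310329,  0.02120559,  0.00919664]), 'gripper_force': 0.0, 'gripper_width': 91.0668421235488}
```

View pics/scene0.png

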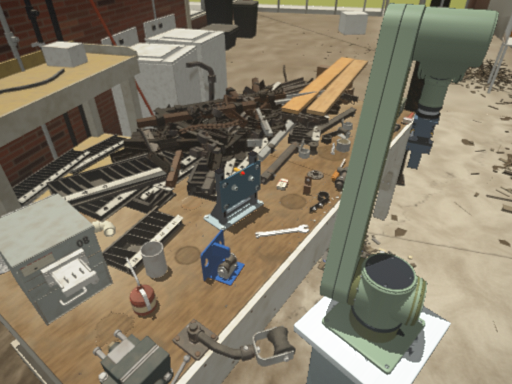

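View pics/top0.png

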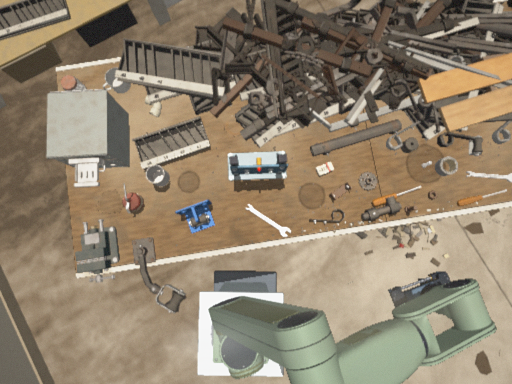

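The scene view shows the carriage at about (222,262), the stand at (237,195) and the wrench at (284,230). In the top view the carriage is at (198,215), turned somewhat, the stand at (257,165) and the wrench at (268,220). Next I'll magnify the carriage and stand in both.

Run:
```python
from h import *
t=cv2.imread("pics/top0.png");s=cv2.imread("pics/scene0.png")
c=lambda im,u,v,w,h:cv2.resize(im[v:v+h,u:u+w],(400,300),interpolation=cv2.INTER_CUBIC)
cv2.imwrite("pics/mix.png",np.vstack([np.hstack([c(t,172,197,50,37),c(t,222,143,72,54)]),np.hstack([c(s,194,228,60,45),c(s,200,148,80,60)])]))
```

```text
(no output)
```

View pics/mix.png

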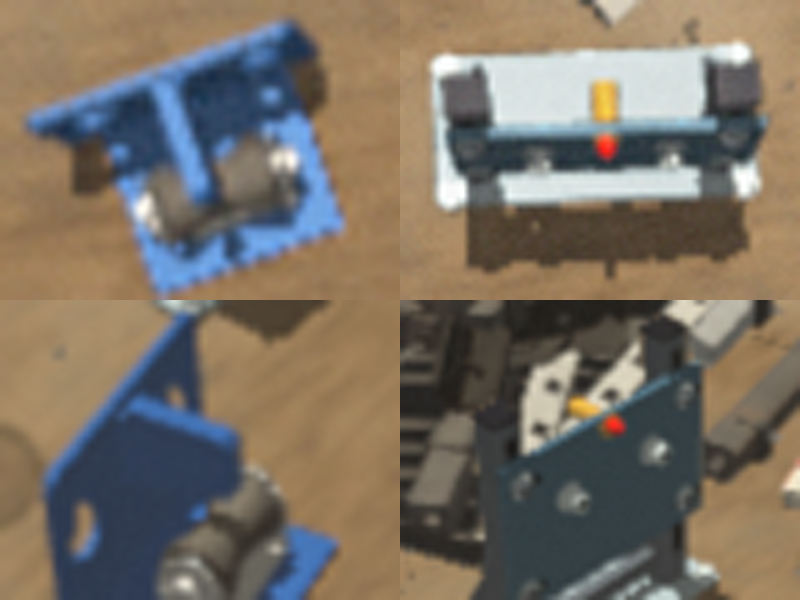

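The crops show the plate, fin, base corners, screw heads and pin clearly. I'll fit both poses to these pixels, with the clamp offset as a free parameter.

```bash
cat > fit.py <<'E'
from h import *
from scipy.optimize import least_squares
def T(p,L):
    return Ro.from_euler("z",p[2]).apply(L)+[p[0],p[1],0]
m=lambda o,s,u,v:(o[0]+u/s-0.5+.5/s,o[1]+v/s-.5+.5/s)
tc=lambda u,v:m((172,197),8,u,v); ts=lambda u,v:m((222,143),400/72,u-400,v)
sc=lambda u,v:m((194,228),400/60,u,v-300); ss=lambda u,v:m((200,148),5,u-400,v-300)
C=[("top",(-2.5,65,112),tc(35,123)),("top",(-2.5,-65,112),tc(290,25)),("top",(-62,0,106),tc(207,196)),("top",(-5,0,106),tc(160,78)),
   ("top",(-88,-48,5),tc(343,228)),("top",(-88,48,5),tc(165,294)),
   ("scene",(-2.5,65,112),sc(48,490)),("scene",(-2.5,-65,112),sc(195,318)),("scene",(-62,0,106),sc(238,438)),("scene",(-5,0,106),sc(135,403)),("scene",(-88,-48,5),sc(338,545))]
r=lambda p:np.concatenate([proj(n,T(p,[L])[0])-q for n,L,q in C])
f=least_squares(r,[440,170,.3],loss="soft_l1",x_scale=[10,10,.1]);pc=f.x
print("carriage",pc[:2],np.degrees(pc[2]));print(np.round(r(pc).reshape(-1,2),1).tolist())
print("lug",T(pc,[[-40,0,88]]))
S=[("top",(100,115,8),0,ts(437,60)),("top",(100,-115,8),0,ts(750,46)),("top",(-8,115,8),0,ts(438,207)),("top",(-8,-115,8),0,ts(758,195)),
 ("top",(-14,42,155),1,ts(540,160)),("top",(-14,-42,155),1,ts(670,158)),("top",(-12,0,196),1,ts(607,155)),
 ("scene",(-14,42,155),1,ss(570,498)),("scene",(-14,-42,155),1,ss(654,453)),("scene",(-12,0,196),1,ss(616,427)),("scene",(0,100,205),1,ss(503,470)),("scene",(0,-100,205),1,ss(700,365))]
def r2(p): return np.concatenate([proj(n,T(p,[np.array(L)+[0,p[3]*k,p[4]*k]])[0])-q for n,L,k,q in S])
f=least_squares(r2,[590,-40,0,0,0],loss="soft_l1",x_scale=[10,10,.1,5,5]);ps=f.x
print("stand",ps[:2],np.degrees(ps[2]),ps[3:]);print(np.round(r2(ps).reshape(-1,2),1).tolist())
J=f.jac;print("sd",np.sqrt(np.diag(np.linalg.inv(J.T@J)))*.5)
E
python3 fit.py
```

```text
carriage [468.11083235 181.59394151] 21.21336994558308
[[-1.8, 0.3], [0.2, 0.0], [-0.6, 0.4], [0.1, 0.4], [0.1, -0.5], [-1.0, 0.0], [0.3, -0.9], [-0.1, -1.7], [0.3, 0.1], [-0.6, -0.1], [0.7, -0.7]]
lug [[430.82125672 167.1202568   88.        ]]
stand [596.77487584 -58.79604851] 3.14958167681971 [0.41651393 4.46777203]
[[-1.0, -1.1], [0.4, -1.0], [-0.3, -0.7], [0.5, -1.0], [-0.7, 1.7], [-0.3, 1.0], [-0.7, -0.6], [2.0, 0.7], [1.6, 0.2], [0.5, 0.1], [-0.4, -0.3], [0.3, -1.3]]
sd [1.07485251 1.25003136 0.00972469 1.6726244  1.43351518]
```

```bash
cat > to.py <<'E'
import sys
from h import *
# usage: to.py x y z yaw [roll=180 pitch=0]
a=list(map(float,sys.argv[1:]));s=env.state()
R=Ro.from_euler("xyz",s["ee_rot"],degrees=True);G=Ro.from_euler("xyz",[180,0,a[3]],degrees=True)
print("shift",np.round(R.inv().apply(np.array(a[:3])-s["ee_pos"]),1),"turn",np.round((R.inv()*G).as_rotvec(degrees=True),2),"at",s["ee_pos"].round(1),s["ee_rot"].round(1),"t",s["time_s"])
E
python3 to.py 429 166.4 240 21.2
```

```text
shift [ 460.1 -581.6  -15.1] turn [ 0.01  0.   -0.81] at [ 200.3 -539.   225. ] [180.    0.   20.4] t 1.3
```

```bash
python3 -m crank '-1 33 -41.5 -1 0 0 0;-1 33 -41.5 -1 0 0 0;-1 33 -41.5 -1 0 0 0;-1 33 -41.5 -1 0 0 0;-1 33 -41.5 -1 0 0 0;-1 33 -41.5 -1 0 0 0;-1 33 -41.5 -1 0 0 0;-1 33 -41.5 -1 0 0 0;-1 33 -41.5 -1 0 0 0;-1 33 -41.5 -1 0 0 0' 50; python3 to.py 429 166.4 240 21.2
```

```text
time_s: 2.55
ee_pos: [365.4, -33.4, 235.3]
ee_rot: [180.0, -0.1, 20.4]
force: [1.3, 0.2, 0.7]
gripper_width: 91.6
gripper_force: 0.0
shift [ 129.2 -165.1   -4.6] turn [ 0.05 -0.07 -0.82] at [365.4 -33.4 235.3] [ 1.80e+02 -1.00e-01  2.04e+01] t 2.55
```

```bash
python3 -m crank '-1 33 -41.5 -1 0 0 -0.8;-1 33 -41.5 -1 0 0 0;-1 33 -41.5 -1 0 0 0;-1 29 -39 -1 0 0 0;-1 0 0 0 0 0 0;-1 0 0 0 0 0 0'; python3 to.py 429 166.4 80 21.2
python3 - <<'E'
from h import *
im=grab_frame("scene");im=im[190:310,150:310];cv2.imwrite("pics/s1.png",cv2.resize(im,(800,600),interpolation=cv2.INTER_CUBIC))
E
```

```text
time_s: 3.3
ee_pos: [425.6, 163.0, 238.7]
ee_rot: [180.0, 0.1, 21.2]
force: [0.0, -0.7, -0.6]
gripper_width: 90.9
gripper_force: 0.0
shift [  4.5  -2.  158.7] turn [0.03 0.06 0.01] at [425.6 163.  238.7] [1.80e+02 1.00e-01 2.12e+01] t 3.3
```

View pics/s1.png

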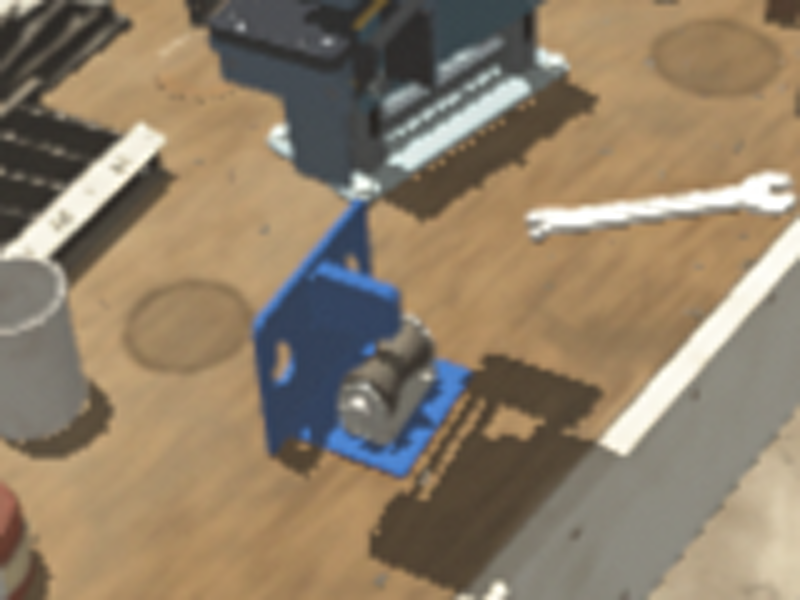

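The carriage stands free below the open fingers, plate corner at (260,330) in the crop and fin end at (395,300). I'll descend.

```bash
python3 -m crank '-1 2.5 -1 30 0 0 0;-1 2 -1 40 0 0 0;-1 0 0 40 0 0 0;-1 0 0 25 0 0 0;-1 0 0 15 0 0 0;-1 0 0 8 0 0 0;-1 0 0 0 0 0 0;-1 0 0 0 0 0 0'; python3 to.py 429 166.4 80 21.2
python3 - <<'E'
from h import *
s=grab_frame("scene")[200:300,160:280];cv2.imwrite("pics/s2.png",cv2.resize(s,(720,600),interpolation=cv2.INTER_CUBIC))
E
```

```text
time_s: 4.35
ee_pos: [430.0, 166.8, 81.7]
ee_rot: [180.0, -0.1, 21.2]
force: [-0.2, 0.5, 0.4]
gripper_width: 91.3
gripper_force: 0.0
shift [-1.1 -0.   1.7] turn [ 0.01 -0.09 -0.04] at [430.  166.8  81.7] [ 1.80e+02 -1.00e-01  2.12e+01] t 4.35
```

View pics/s2.png

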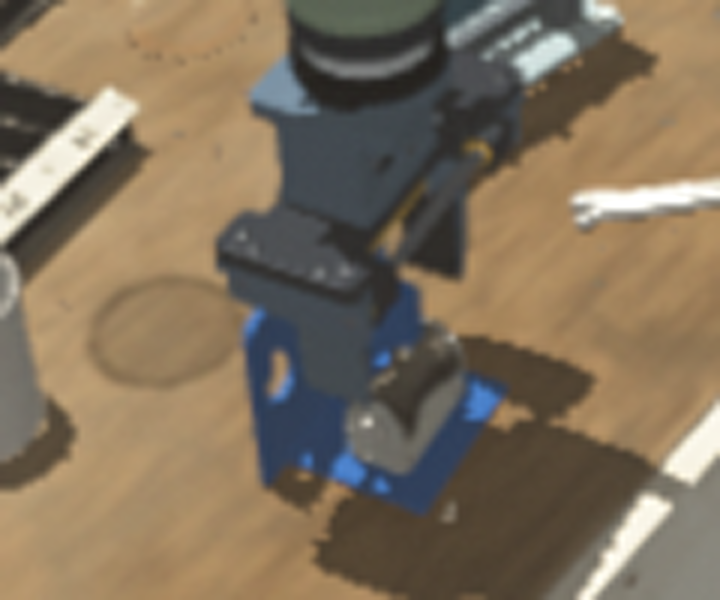

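The fingers straddle the fin, left finger at (340,330) and roller clear. I'll close.

```bash
python3 -m crank '1 0 0 1 0 0 0;1 0 0 0 0 0 0;1 0 0 0 0 0 0;1 0 0 0 0 0 0;1 0 0 0 0 0 0;1 0 0 0 0 0 0;1 0 0 0 0 0 0;1 0 0 0 0 0 0' 25
```

```text
time_s: 5.4
ee_pos: [429.5, 166.9, 79.9]
ee_rot: [180.0, 0.0, 21.2]
force: [0.3, -0.2, -0.1]
gripper_width: 14.1
gripper_force: 0.0
```

```bash
python3 -m crank '1 0 0 0 0 0 0;1 0 0 0 0 0 0;1 0 0 0 0 0 0;1 0 0 0 0 0 0' 50; python3 -m crank '1 0 0 -4 0 0 0;1 0 0 -10 0 0 0;1 0 0 -10 0 0 0;1 0 0 0 0 0 0;1 0 0 0 0 0 0;1 0 0 0 0 0 0'; python3 -c "
from h import *
s=env.state();print(s['torque'],s['force'])"
```

```text
time_s: 5.9
ee_pos: [429.3, 167.1, 79.9]
ee_rot: [-180.0, 0.0, 21.2]
force: [-2.5, 3.1, -0.0]
gripper_width: 9.5
gripper_force: 50.0
time_s: 6.65
ee_pos: [429.2, 166.8, 103.6]
ee_rot: [180.0, 0.0, 21.2]
force: [0.5, 0.6, -6.7]
gripper_width: 10.0
gripper_force: 50.0
[-0.00625799  0.04447375  0.05773004] [ 0.480898    0.61276216 -6.71617108]
```

Run:
```python
from h import *
t=cv2.imread("pics/top0.png");s=cv2.imread("pics/scene0.png")
for n in("top","scene"):
    print(n,"cam at",ray(n,0,0)[0].round(),"px/mm",np.linalg.norm(proj(n,[590,-58,160])-proj(n,[590,42,160]))/100)
def blob(im,mask,box):
    u,v,w,h=box;m=np.zeros(mask.shape);m[v:v+h,u:u+w]=mask[v:v+h,u:u+w]
    ys,xs=np.nonzero(m>0);ww=m[ys,xs];return len(xs),np.array([np.average(xs,weights=ww),np.average(ys,weights=ww)])
def red(im):
    b,g,r=im.astype(float).transpose(2,0,1);return np.clip(r-np.maximum(g,b)*2-20,0,None)*(g<110)
def gray(im): return np.clip(im.astype(float).min(2)-110,0,None)
def tri(a,b):
    A=[];y=[]
    for n,q in(("top",a),("scene",b)):
        o,d=ray(n,*q);d/=np.linalg.norm(d);P=np.eye(3)-np.outer(d,d);A.append(P);y.append(P@o)
    A=np.vstack(A);y=np.concatenate(y);x=np.linalg.lstsq(A,y,rcond=None)[0];return x.round(1),np.linalg.norm(A@x-y).round(1)
R=[blob(t,red(t),(250,160,18,18)),blob(s,red(s),(232,165,20,18))];print("pin",R,tri(R[0][1],R[1][1]))
B=[[(240,165,14,11),(230,181,9,13)],[(264,165,12,11),(247,172,10,13)]]
for bt,bs in B:
    a=blob(t,gray(t),bt);b=blob(s,gray(s),bs);print("screw",a,b,tri(a[1],b[1]))
```

```text
top cam at [ 353.  -39. 1436.] px/mm 0.2833709104020932
scene cam at [-195.  632.  854.] px/mm 0.24350841388723204
pin [(10, array([258.65037594, 169.12656642])), (11, array([242.46105919, 172.61993769]))] (array([588.2, -59.8, 200.6]), np.float64(1.7))
screw (64, array([246.65541697, 171.20396185])) (7, array([234.93877551, 187.27891156])) (array([587.1, -19.4, 158. ]), np.float64(0.6))
screw (57, array([269.60005308, 172.93789809])) (11, array([251.24358974, 177.47948718])) (array([582.6, -98.2, 165.4]), np.float64(3.3))
```

```bash
python3 -m crank '1 0 0 -20 0 0 0;1 0 0 -25 0 0 0;1 0 0 -20 0 0 0;1 0 0 -13 0 0 4.5;1 0 0 0 0 0 4.5;1 0 0 0 0 0 4.5;1 0 0 0 0 0 4.5;1 0 0 0 0 0 0'; python3 to.py 495.5 -64.4 181.5 3.15
```

```text
time_s: 7.65
ee_pos: [429.1, 166.8, 181.5]
ee_rot: [180.0, 0.1, 3.2]
force: [-0.4, -0.0, -6.2]
gripper_width: 9.8
gripper_force: 50.0
shift [ 53.2 234.6   0. ] turn [0.02 0.06 0.09] at [429.1 166.8 181.5] [1.8e+02 1.0e-01 3.2e+00] t 7.65
```

```bash
python3 -m crank '1 5 20 0 0 0 0;1 10 35 0 0 0 0;1 10 45 0 0 0 0;1 10 45 0 0 0 0;1 10 45 0 0 0 0;1 5.2 30 0 0 0 0;1 3 14.6 0 0 0 0;1 0 0 0 0 0 0;1 0 0 0 0 0 0;1 0 0 0 0 0 0'; python3 to.py 495.5 -64.4 181.5 3.15
python3 - <<'E'
from h import *
im=[]
t=grab_frame("top")[140:200,215:295];s=grab_frame("scene")[145:235,190:310]
c=lambda i:cv2.resize(i,(400,300),interpolation=cv2.INTER_CUBIC)
b=cv2.imread("pics/top0.png")[140:200,215:295];d=cv2.imread("pics/scene0.png")[145:235,190:310]
cv2.imwrite("pics/s3.png",np.vstack([np.hstack([c(t),c(s)]),np.hstack([c(b),c(d)])]))
s=env.state();print(s["force"],s["torque"])
E
```

```text
time_s: 8.9
ee_pos: [495.4, -63.3, 181.9]
ee_rot: [-180.0, 0.0, 3.3]
force: [0.2, -0.3, -7.0]
gripper_width: 10.0
gripper_force: 50.0
shift [0.1 1.1 0.4] turn [-0.02  0.01  0.12] at [495.4 -63.3 181.9] [-180.     0.     3.3] t 8.9
[-0.04727748 -1.07284086 -6.65049756] [0.00804438 0.02341819 0.0188391 ]
```

View pics/s3.png

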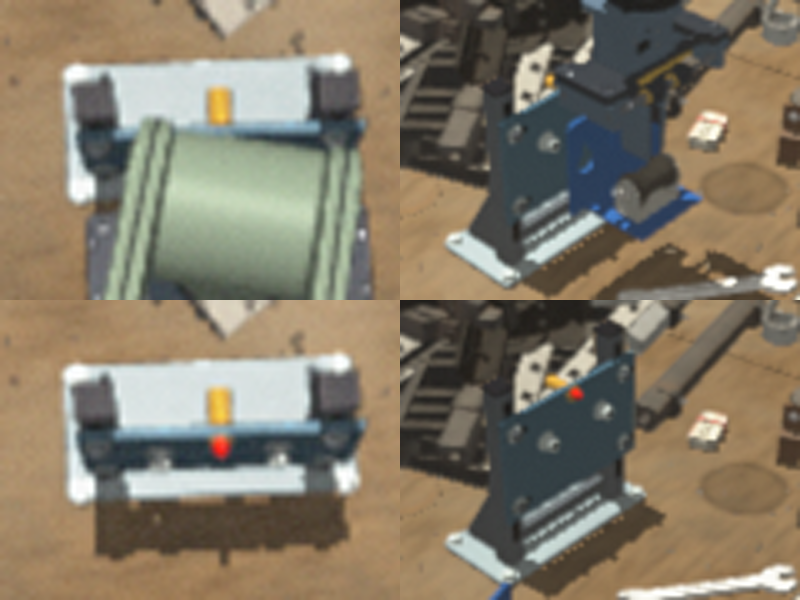

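The carriage hangs level in front of the stand, keyhole at (587,155) and left screw at (548,140) in the upper right crop. I'll close in to just before the heads.

```bash
python3 -m crank '1 8 0.5 0.2 0 0 0;1 12 0.5 0.2 0 0 0;1 10 0 0 0 0 0;1 6 0 0 0 0 0;1 2 0 0 0 0 0;1 0 0 0 0 0 0;1 0 0 0 0 0 0'; python3 to.py 596.8 -58.8 181.5 3.15;python3 - <<'E'
from h import *
s=grab_frame("scene")
c=lambda i:cv2.resize(i,(800,600),interpolation=cv2.INTER_CUBIC)
cv2.imwrite("pics/s4.png",c(s[160:220,215:295]))
p=env.state()["ee_pos"];cs,sn=np.cos(.055),np.sin(.055)
f=lambda x,y,z:(proj("scene",[p[0]+x*cs-y*sn,p[1]+x*sn+y*cs,p[2]-79.9+z])-[215,160])*10
print("carr", f(36.4,65,112),f(36.4,42,58),f(36.4,42,82),f(36.4,65,0))
g=lambda x,y,z:(proj("scene",[596.8+x*cs-y*sn,-58.8+x*sn+y*cs,z])-[215,160])*10
print("screw",g(-14,42,159.6),g(-14,42,164.6))
E
```

```text
time_s: 9.88
ee_pos: [533.3, -63.2, 181.5]
ee_rot: [180.0, 0.0, 3.2]
force: [-0.1, -0.2, -5.8]
gripper_width: 9.7
gripper_force: 50.0
shift [63.7 -0.9 -0. ] turn [0.   0.02 0.03] at [533.3 -63.2 181.5] [180.    0.    3.2] t 9.875
carr [181.81976074 188.4517376 ] [235.2215276  291.74070074] [233.10168201 234.60505318] [194.23232997 453.23274601]
screw [206.77565638 278.53077355] [206.27328485 266.76988741]
```

View pics/s4.png

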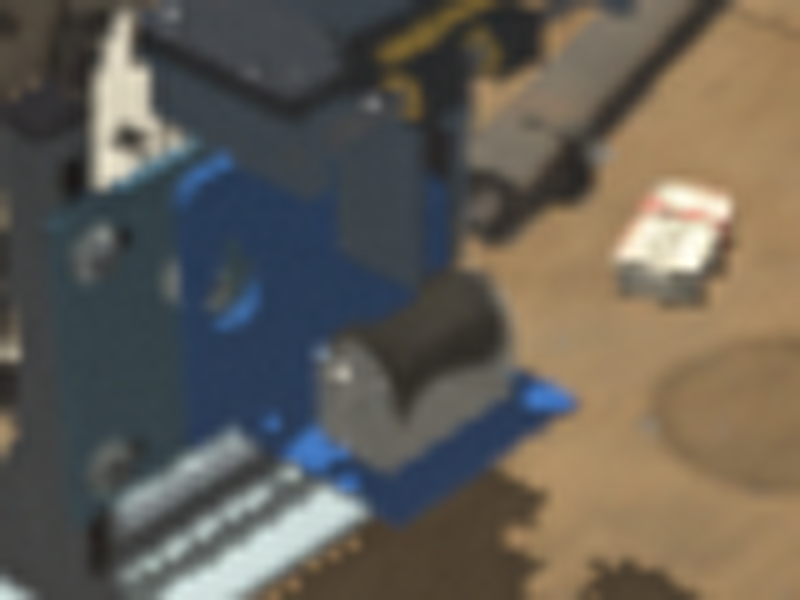

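The plate corner sits where predicted (180,190). The screw head shows through the keyhole at (225,285), so alignment looks plausible. I'll move forward in small steps, watching the force.

```bash
python3 -m crank '1 2 -0.5 -1 0 0 0;1 2 0 0 0 0 0;1 1 0 0 0 0 0;1 0 0 0 0 0 0'|grep -v grip; python3 -m crank '1 1 0 0 0 0 0;1 1 0 0 0 0 0;1 0 0 0 0 0 0'|grep -v grip
```

```text
time_s: 10.42
ee_pos: [538.7, -62.5, 182.5]
ee_rot: [180.0, 0.0, 3.2]
force: [-0.4, -0.4, -5.9]
time_s: 10.8
ee_pos: [540.1, -62.4, 182.4]
ee_rot: [180.0, 0.1, 3.2]
force: [-2.2, 0.1, -6.2]
```

```bash
for i in 1 2; do :; done; python3 -m crank '1 1 0 0 0 0 0;1 0 0 0 0 0 0'|grep -v grip; python3 to.py 596.8 -58.8 182.5 3.15
```

```text
time_s: 11.05
ee_pos: [541.4, -62.3, 182.4]
ee_rot: [180.0, 0.0, 3.2]
force: [-3.4, -0.0, -5.9]
shift [55.5 -0.4 -0.1] turn [0.   0.04 0.04] at [541.4 -62.3 182.4] [180.    0.    3.2] t 11.05
```

```bash
python3 -m crank '1 1 0 0 0 0 0;1 0 0 0 0 0 0;1 0 0 0 0 0 0'|grep -v grip;python3 -m crank '1 1 0 0 0 0 0;1 0 0 0 0 0 0;1 0 0 0 0 0 0'|grep -v grip; python3 -c "
from h import *
s=env.state();print(s['torque'],s['force'])"
```

```text
time_s: 11.42
ee_pos: [542.5, -62.2, 182.5]
ee_rot: [180.0, 0.0, 3.2]
force: [-3.6, 0.5, -6.5]
time_s: 11.8
ee_pos: [543.5, -62.2, 182.5]
ee_rot: [180.0, 0.0, 3.2]
force: [-3.9, -0.7, -6.3]
[-0.02950612  0.63686409 -0.04817835] [-3.86773279 -0.7146769  -6.33294652]
```

```bash
python3 -m crank '1 1.5 0 0 0 0 0;1 1.5 0 0 0 0 0;1 0 0 0 0 0 0;1 0 0 0 0 0 0'|grep -v grip;python3 -m crank '1 1 0 0 0 0 0;1 0 0 0 0 0 0;1 0 0 0 0 0 0'|grep -v grip; python3 -c "
from h import *
s=env.state();print(s['torque'],s['force'])"
```

```text
time_s: 12.3
ee_pos: [546.5, -62.0, 182.4]
ee_rot: [180.0, 0.0, 3.2]
force: [-4.2, -0.2, -6.2]
time_s: 12.68
ee_pos: [547.5, -61.9, 182.5]
ee_rot: [180.0, 0.0, 3.2]
force: [-5.4, -0.4, -6.8]
[-0.09276707  0.80389138  0.00921382] [-5.36752764 -0.44024145 -6.80242483]
```

```bash
python3 -m crank '1 1 0 0 0 0 0;1 1 0 0 0 0 0;1 1 0 0 0 0 0;1 0 0 0 0 0 0;1 0 0 0 0 0 0'|grep -v grip;python3 -m crank '1 1 0 0 0 0 0;1 0 0 0 0 0 0;1 0 0 0 0 0 0'|grep -v grip; python3 -c "
from h import *
s=env.state();print(s['torque'],s['force'])"
```

```text
time_s: 13.3
ee_pos: [550.4, -61.8, 182.4]
ee_rot: [180.0, 0.0, 3.2]
force: [-5.7, -1.2, -6.8]
time_s: 13.68
ee_pos: [551.4, -61.8, 182.5]
ee_rot: [180.0, 0.0, 3.2]
force: [-5.5, 0.2, -7.0]
[-0.11405275  0.98006392 -0.03073442] [-5.51710806  0.21368881 -7.00376478]
```

```bash
python3 -m crank '1 0.5 0 0 0 0 0;1 0.5 0 0 0 0 0;1 0 0 0 0 0 0;1 0 0 0 0 0 0'|grep -v grip;python3 -c "
from h import *
s=env.state();print(s['torque'],s['force'])";python3 -m crank '1 0.5 0 0 0 0 0;1 0 0 0 0 0 0;1 0 0 0 0 0 0'|grep -v grip; python3 -c "
from h import *
s=env.state();print(s['torque'],s['force'])"
```

```text
time_s: 14.18
ee_pos: [551.9, -61.7, 182.5]
ee_rot: [180.0, 0.1, 3.2]
force: [-6.8, -0.2, -6.2]
[-0.05012177  1.10568188 -0.0786057 ] [-6.77770571 -0.16640526 -6.19987599]
time_s: 14.55
ee_pos: [551.9, -61.7, 182.5]
ee_rot: [-180.0, 0.2, 3.2]
force: [-8.5, -0.2, -5.1]
[-0.11429556  1.28240466 -0.16520165] [-8.45357954 -0.20609455 -5.11832782]
```

Hard stop at x≈552, which agrees with 13 mm of pin travel, so it lies flat. I'll relax slightly and slide down, feeling for the side of the slots.

```bash
python3 -m crank '1 -0.4 0 0 0 0 0;1 0 0 1 0 0 0;1 0 0 1 0 0 0;1 0 0 1 0 0 0;1 0 0 1 0 0 0;1 0 0 0 0 0 0'|grep -v grip;python3 -m crank '1 0 0 1 0 0 0;1 0 0 1 0 0 0;1 0 0 0 0 0 0'|grep -v grip; python3 -c "
from h import *
s=env.state();print(s['torque'],s['force'])"
```

```text
time_s: 15.3
ee_pos: [551.9, -61.8, 179.0]
ee_rot: [180.0, 0.1, 3.2]
force: [-6.8, -0.5, -3.1]
time_s: 15.68
ee_pos: [552.0, -61.8, 177.1]
ee_rot: [180.0, 0.1, 3.2]
force: [-9.3, -0.3, -3.1]
[-0.17768549  1.216405   -0.15027776] [-9.32323081 -0.34346086 -3.10315039]
```

```bash
python3 -m crank '1 -0.6 0 0 0 0 0;1 0 0 0 0 0 0'|grep -v grip;python3 -m crank '1 0 0 1 0 0 0;1 0 0 1 0 0 0;1 0 0 0 0 0 0'|grep -v grip; python3 -c "
from h import *
s=env.state();print(s['torque'],s['force'])"
```

```text
time_s: 15.92
ee_pos: [551.9, -61.8, 177.1]
ee_rot: [180.0, 0.0, 3.2]
force: [-6.2, -1.0, -3.1]
time_s: 16.3
ee_pos: [551.9, -61.8, 175.1]
ee_rot: [180.0, 0.0, 3.2]
force: [-7.1, -0.6, -4.0]
[-0.14423669  1.0966639  -0.06677244] [-7.12269176 -0.64380326 -3.97990539]
```

```bash
python3 -m crank '1 -0.2 0 1 0 0 0;1 0 0 1 0 0 0;1 0 0 0 0 0 0'|grep -v grip;python3 -m crank '1 0 0 1 0 0 0;1 0 0 0.5 0 0 0;1 0 0 0 0 0 0'|grep -v grip; python3 -c "
from h import *
s=env.state();print(s['torque'],s['force'])"
```

```text
time_s: 16.68
ee_pos: [551.8, -61.8, 173.0]
ee_rot: [180.0, -0.0, 3.2]
force: [-5.9, -0.4, -4.6]
time_s: 17.05
ee_pos: [551.9, -61.8, 171.6]
ee_rot: [180.0, -0.0, 3.2]
force: [-6.4, -1.1, -2.8]
[-0.04976093  0.97726675 -0.05968437] [-6.3768771  -1.10642417 -2.79214626]
```

```bash
python3 -m crank '1 0 0 1 0 0 0;1 0 0 0.5 0 0 0;1 0 0 0 0 0 0'|grep -v grip;python3 -m crank '1 0 0 1 0 0 0;1 0 0 0 0 0 0'|grep -v grip; python3 -c "
from h import *
s=env.state();print(s['torque'],s['force'])"
```

```text
time_s: 17.42
ee_pos: [551.9, -61.8, 170.1]
ee_rot: [180.0, -0.0, 3.2]
force: [-6.0, -0.1, -4.1]
time_s: 17.68
ee_pos: [551.8, -61.8, 169.0]
ee_rot: [180.0, -0.0, 3.2]
force: [-6.0, -0.0, -4.5]
[-0.03646621  0.93060656 -0.02609659] [-5.96306603e+00 -5.77549931e-03 -4.46460828e+00]
```

```bash
python3 -m crank '1 0 0 1 0 0 0;1 0 0 1 0 0 0;1 0 0 0 0 0 0'|grep -v grip;python3 -m crank '1 0 0 1 0 0 0;1 0 0 0 0 0 0'|grep -v grip; python3 -m crank '1 0 0 1 0 0 0;1 0 0 0 0 0 0'|grep -v grip
```

```text
time_s: 18.05
ee_pos: [551.8, -61.8, 166.9]
ee_rot: [180.0, -0.0, 3.2]
force: [-6.9, -0.5, -3.5]
time_s: 18.3
ee_pos: [551.8, -61.8, 165.9]
ee_rot: [180.0, -0.0, 3.2]
force: [-5.3, 0.2, -4.0]
time_s: 18.55
ee_pos: [551.8, -61.8, 164.6]
ee_rot: [180.0, 0.0, 3.2]
force: [-4.8, -1.5, -6.4]
```

```bash
python3 -m crank '1 0 0 1 0 0 0;1 0 0 0 0 0 0'|grep -v grip;python3 -m crank '1 0 0 1 0 0 0;1 0 0 0 0 0 0'|grep -v grip; python3 -m crank '1 0 0 1 0 0 0;1 0 0 0 0 0 0'|grep -v grip
```

```text
time_s: 18.8
ee_pos: [551.7, -61.7, 163.4]
ee_rot: [180.0, 0.0, 3.2]
force: [-5.2, -0.7, -7.0]
time_s: 19.05
ee_pos: [551.5, -61.7, 162.0]
ee_rot: [-180.0, 0.1, 3.2]
force: [-4.2, -0.8, -9.1]
time_s: 19.3
ee_pos: [551.7, -61.6, 160.8]
ee_rot: [-180.0, 0.1, 3.2]
force: [-3.2, 0.6, -12.1]
```

```bash
python3 -m crank '1 0 0 1 0 0 0;1 0 0 0 0 0 0'|grep -v grip;python3 -m crank '1 0 0 0.7 0 0 0;1 0 0 0 0 0 0'|grep -v grip
```

```text
time_s: 19.55
ee_pos: [552.0, -61.6, 160.6]
ee_rot: [-180.0, -0.0, 3.1]
force: [-3.9, 0.7, -9.6]
time_s: 19.8
ee_pos: [552.0, -61.6, 160.5]
ee_rot: [-180.0, -0.0, 3.2]
force: [-5.5, 1.6, -6.6]
```

```bash
python3 -m crank '1 0 0 0.7 0 0 0;1 -0.5 0 0 0 0 0;1 0 0 0 0 0 0'|grep -v grip;python3 - <<'E'
from h import *
s=env.state();print(s['torque'],s['force'])
a=grab_frame("top")[140:200,215:295];b=grab_frame("scene")[155:215,210:290]
cv2.imwrite("pics/s5.png",np.hstack([cv2.resize(i,(400,300),interpolation=cv2.INTER_CUBIC) for i in(a,b)]))
E
```

```text
time_s: 20.18
ee_pos: [551.9, -61.8, 159.9]
ee_rot: [180.0, -0.1, 3.2]
force: [-3.8, 1.1, -4.1]
[ 0.07510074  0.9991037  -0.21314415] [-3.8030404   1.08778517 -4.09268854]
```

View pics/s5.png

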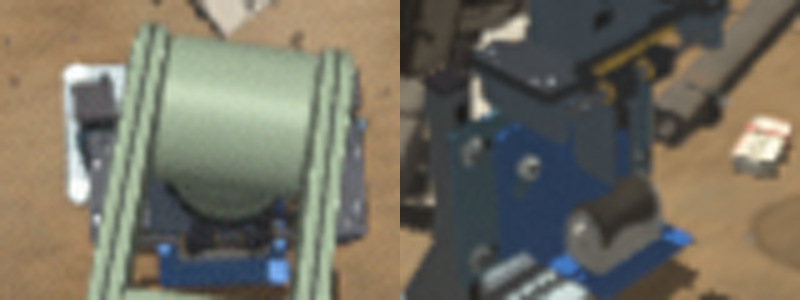

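The left screw head now stands in front of the plate at (530,165), and the gripper hides the pin. I'll check the pin by force: press down a little more, then ease back.

```bash
python3 -m crank '1 0 0 0.7 0 0 0;1 0 0 0 0 0 0;1 0 0 0 0 0 0'|grep -v grip; python3 -m crank '1 -0.5 0 0 0 0 0;1 0 0 0 0 0 0;1 0 0 0 0 0 0'|grep -v grip; python3 -m crank '1 -0.5 0 0 0 0 0;1 0 0 0 0 0 0;1 0 0 0 0 0 0'|grep -v grip
```

```text
time_s: 20.65
ee_pos: [551.9, -62.0, 158.5]
ee_rot: [180.0, -0.1, 3.2]
force: [-2.6, -0.8, -6.4]
time_s: 21.02
ee_pos: [551.6, -61.7, 158.5]
ee_rot: [180.0, -0.1, 3.2]
force: [-0.1, 0.2, -6.1]
time_s: 21.4
ee_pos: [550.5, -61.8, 158.5]
ee_rot: [180.0, -0.0, 3.2]
force: [-0.2, -0.6, -6.1]
```

```bash
python3 -m crank '1 0 0 0.7 0 0 0;1 0 0 0 0 0 0'|grep -v grip; python3 -m crank '1 0 0 0.7 0 0 0;1 0 0 0 0 0 0;1 0 0 0 0 0 0'|grep -v grip
```

```text
time_s: 21.65
ee_pos: [550.6, -61.8, 158.2]
ee_rot: [180.0, -0.0, 3.2]
force: [-0.8, 0.7, -3.2]
time_s: 22.02
ee_pos: [550.7, -61.8, 157.9]
ee_rot: [180.0, -0.1, 3.2]
force: [-3.6, 0.3, 4.4]
```

Down to a firm stop, with Fx falling to zero beforehand, which means the pin is out. I'll relieve the preload and release.

```bash
python3 -m crank '1 0 0 -0.7 0 0 0;1 0 0 0 0 0 0;1 0 0 0 0 0 0'|grep -v grip; python3 -m crank '0.6 0 0 0 0 0 0;0.4 0 0 0 0 0 0;0 0 0 0 0 0 0;-0.3 0 0 0 0 0 0;-0.3 0 0 0 0 0 0;-0.3 0 0 0 0 0 0'; python3 to.py 450 -67 260 3.2
```

```text
time_s: 22.4
ee_pos: [550.6, -61.8, 158.0]
ee_rot: [180.0, -0.0, 3.2]
force: [-2.9, 0.6, 3.3]
time_s: 23.15
ee_pos: [550.4, -61.8, 157.7]
ee_rot: [180.0, -0.0, 3.2]
force: [0.3, 0.5, 0.7]
gripper_width: 59.2
gripper_force: 0.0
shift [-100.5   -0.4 -102.3] turn [ 0.01 -0.   -0.01] at [550.4 -61.8 157.7] [180.   -0.    3.2] t 23.15
```

```bash
python3 -m crank '-0.3 0 0 -10 0 0 0;-0.3 0 0 -20 0 0 0;-0.3 -5 0 -25 0 0 0;-0.3 -20 0 -25 0 0 0;-0.3 -40 0 -20 0 0 0;-0.3 -40 10 -10 0 0 0;-0.3 -50 40 -10 0 0 0;-0.3 -40 50 0 0 0 0;-0.3 0 50 0 0 0 0;-0.3 0 50 0 0 0 0';python3 -m crank '-0.3 0 50 0 0 0 0;-0.3 0 50 0 0 0 0;-0.3 0 50 0 0 0 0;-0.3 0 50 0 0 0 0;-0.3 0 0 0 0 0 0;-0.3 0 0 0 0 0 0'
python3 - <<'E'
from h import *
a=grab_frame("top")[140:200,215:295];b=grab_frame("scene")[155:215,210:290]
cv2.imwrite("pics/s6.png",np.hstack([cv2.resize(i,(400,300),interpolation=cv2.INTER_CUBIC) for i in(a,b)]))
for n in("top","scene"):
    for k in("carriage","wrench"):
        for r in models.search_frame(k,n)[:1]:print(n,k,np.round(r["point"]),r["p"])
E
```

```text
time_s: 24.4
ee_pos: [369.0, -271.2, 278.8]
ee_rot: [179.9, -0.1, 3.1]
force: [0.4, -0.6, 1.0]
gripper_width: 59.6
gripper_force: 0.0
time_s: 25.15
ee_pos: [380.4, -468.7, 277.6]
ee_rot: [-180.0, -0.0, 3.2]
force: [-0.3, -0.5, -0.2]
gripper_width: 59.4
gripper_force: 0.0
top carriage [557. -61.  90.] 0.59
top wrench [ 420. -109.   10.] 0.79
scene carriage [572. -49. 122.] 0.81
scene wrench [ 421. -108.    7.] 0.67
```

View pics/s6.png

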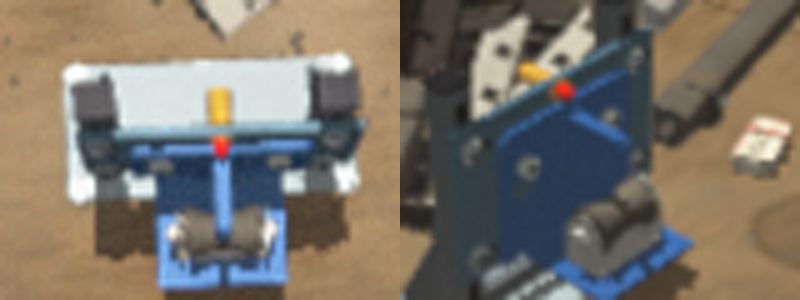

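The carriage hangs level and flat, both heads in front of the plate at (530,165) and (610,118). The red pin stands out over its top edge at (565,90), and the wrench hasn't moved. I'll hand in.

```bash
python3 -c "
from workcell import env
print(env.job_done())"
```

```text
the job is handed in; nothing more can be done
None
```

The carriage is hanging fully home on both screws with the lock pin sprung out over its top edge, let go and handed in at about 25 s, with pushes against the stand reading no more than 9.3 N wherever I checked the force between moves.

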